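# Put the lids back on the glue cup and the brush mug

## Robot

A 6-joint arm with a two-finger parallel gripper is mounted at the origin on a cart in front of the work surface, level with it; the furniture and walls round the work are solid. World frame = base frame: x ahead of the robot, y to its left, z up, the work surface at z = 0. Lengths are in m, angles in rad, forces in N, time in s.
With the tool pointing down it reaches from about 0.35 to 0.775 m from the base axis. Payload 5.5 kg.
Tool frame: the origin (TCP) lies between the finger pads; the fingertips stand 19 mm ahead of it and the grasp point (between the pads) is the TCP; z points along the fingers, y is the line along which they close (so a half turn about z gives the same grasp; the last joint's range is limited). The gripper opens to 85 mm and grips with 20 to 120 N. Pads are 22 mm wide; open, the fingers measure 114 mm over their backs; the gripper's body (76 mm by 85 mm) begins 54 mm behind the grasp point. The pads swing forward as they close: fully open they stand 13 mm farther back than shut.
Start: joints at [1.088, 0.313, 0.046, 1.304, 0, 1.431], TCP at [0.193, 0.542, 0.25] pointing down, gripper open.
Joint ranges: [-2.76, 2.76], [-0.86, 1.69], [-1.03, 1.26], [-2.2, 2.34], [-1.47, 1.5], [-3.14, 3.14]. Speed limits (rad/s): [2.57, 2.57, 3.14, 3.14, 3.14, 3.14].

## Interface

Orientations are given as a unit quaternion [w, x, y, z].
In Python, from workcell import env gives the robot as it stands.
- The arm moves only by the shell command python3 -m pendant 'ROWS' [FORCE]. ROWS is JSON, a list of rows, each an object with "travel": the shift along the tool's x, y, z scaled (see below), a list of three; "rot": the turn, a rotation vector about the tool's x, y, z scaled (see below), a list of three; "fingers": the opening, from -1 (shut) to 1 (fully open). In form: [{"travel": [dx, dy, dz], "rot": [wx, wy, wz], "fingers": fingers}, ...]. A call has 1 to 10 rows; each row is the pose to reach, as a shift and turn from the pose commanded when the call began, along the tool's axes at that moment; what a row does not reach only later rows make up. The controller multiplies each number of a shift by 0.12 m and each number of a turn by 60 degrees. A row lasts 1/10 s, in which the tool goes at most 50 mm and 8.59 degrees, less where a joint would pass 70% of its speed; a pose out of reach is approached as far as the arm can. A call with a number of a shift or a turn outside -1 to 1 is refused whole. A call with a gripper value outside its range is refused whole. The fingers move at their own pace and stop on an object; FORCE is the grip in N (left out, the last holds). Time passes only in rows, so rows that repeat a pose let the fingers close. It gives the time, the measured TCP pose, the force, the opening and the grip force at its end, in the units of the state.
- env.get_state(): the state, without advancing time (a new reading comes with each control period).
- env.read_camera(name): name is "side" or "top"; returns (picture, depth): 384x512x3 uint8, blue, green, red; 384x512 float32, m along the optical axis (not along the pixel's ray), 0 where there is no reading.
- env.camera_model(name): a dict with "fovy" (degrees; the focal length in pixels is half the picture's height over the tangent of half this angle, whatever the lens; pixels are square), "cx", "cy" (the principal point, pixels), "k1" (the pictures are not rectified: a ray, as slopes to the right and down, at radius r is drawn at 1 + k1 r^2 times it, then the intrinsics apply), "rvec" (rotation vector, rad) and "tvec" (3), from world to camera coordinates, as OpenCV has them. Camera axes: x right, y down, z forward; pixel columns grow to the right and rows downward; lengths in m; the calibration is good to about 2 mm. A picture is of the moment at which its call begins. camera_model takes no time and is no camera call.
- env.hand_in(): hands the job in; it is judged then, once.
Trained networks look in the newest picture that a camera, given by its name, has taken for a name from the list of things; names that differ only in an ending like _2 or _b are one class to them, and where a whole thing is asked for, a point or a joint stands for the part that bears it (a point fixed in the world has none). Each returns a list of dicts, best first, with "conf" (0 to 1); they miss things now and then, are a little off and sometimes report something else, mostly with a low value. They report only what shows in the picture. A call takes as long as a camera call.
- env.outline_of(camera, target): "mask" (384x512 bool, what is visible of it) and "xy" ([column, row] in pixels, amid what is visible of it).
The state is a dict: "clock": time; "joint_pos": joint angles; "qvel": joint speeds; "tau": joint torques, N m; "tcp_pos": TCP position; "orientation": TCP orientation; "wrist_force": force on the tool from outside, world axes, zero at the start; "ft_torque": the same for the moment, N m; "finger_gap": finger opening in m; "grip_force": force on a finger pad.
Only numpy, scipy, OpenCV 4.12 (cv2) and the standard library are available. Lean on these libraries where they do the work, as an engineer would, in place of code of your own. Each camera call takes 0.05 s, during which the arm holds its last target. There are 200 camera calls.

## Task

Close both pots on the workbench: set the large wooden bar-handled lid on the plastic glue cup and the small one on the dark enamel mug. Each lid must sit fully down and level, with the round boss under it inside the pot's mouth; set the lids down rather than dropping them, and leave the pots standing upright where they are.

Things in the scene. Friction and masses are not known exactly. Their poses are not given: they have to be found in the camera images.
- large_lid: Loose lid, boss down: plywood disc 126 mm across, 9 mm thick; under it a boss 90 mm across, 10 mm deep, that fits inside the glue cup's mouth; on top a wooden bar handle 70 mm long, 22 wide, 34 high. Origin: centre of the boss's underside; the disc's underside (rests on the rim) is at z = 10 mm, its top at 19, the handle's top at 53. z up, x along the handle. About 120 g.
- small_lid: Loose lid, boss down: plywood disc 92 mm across, 9 mm thick; under it a boss 59 mm across, 10 mm deep, that fits inside the mug's mouth; on top a wooden bar handle 54 mm long, 22 wide, 34 high. Origin: centre of the boss's underside; the disc's underside (rests on the rim) is at z = 10 mm, its top at 19, the handle's top at 53. z up, x along the handle. About 70 g.
- cup_rim (a point): Centre of the mouth, at rim height, of the open plastic glue cup (white with a brown band below the rim; 115 mm across at the rim, 116 mm high, mouth 100 mm clear, stands loose on the bench). z up.
- mug_rim (a point): Centre of the mouth, at rim height, of the open dark enamel mug (80 mm across, 81 mm high, mouth 67 mm clear, stands loose on the bench). Its handle reaches 66 mm from this point towards -y and its top is 12 mm below the rim. z up.

How it is judged:
At the end, for the whole second after the job is handed in: The large lid sits on the glue cup and the small lid on the mug: each centred within 9 mm, down on the rim (disc's underside from 6 mm below to 4 mm above the rim's height), level within 0.06 rad and at rest; both pots upright within 0.06 rad and within 30 mm of where they stood (horizontal distance between large_lid and cup_rim below 0.009 m and z of large_lid in the frame of cup_rim between -0.016 and -0.006 m and angle between each of large_lid, cup_rim, small_lid, mug_rim's own z axis and vertical below 0.06 rad and linear speed of each of large_lid, small_lid below 0.02 m/s and distance of each of cup_rim, mug_rim from where it was at the start of the episode below 0.03 m and horizontal distance between small_lid and mug_rim below 0.009 m and z of small_lid in the frame of mug_rim between -0.016 and -0.006 m); the robot touches nothing.
It fails at once if the large lid is dropped onto the cup (faster than 0.6 m/s close over its mouth) (horizontal distance between large_lid and cup_rim below 0.03 m and z of large_lid in the frame of cup_rim below 0.03 m and linear speed of large_lid above 0.6 m/s).
It fails at once if the small lid is dropped onto the mug (faster than 0.6 m/s close over its mouth) (horizontal distance between small_lid and mug_rim below 0.03 m and z of small_lid in the frame of mug_rim below 0.03 m and linear speed of small_lid above 0.6 m/s).
It fails at once if a pot is tipped by more than 0.5 rad (angle between any of cup_rim, mug_rim's own z axis and vertical above 0.5 rad).
It also fails if it takes over 48 s, if anything falls off the work surface, if the arm or the gripper's body presses on something with over 40 N, if the wrist force passes 120 N, or if a joint passes its speed limit or range.

## Working session

There is one attempt and no reset: what is moved stays moved. The work goes in short steps, Python scripts to look and compute and a shell command to move; the robot and the scene stay as the last step left them, time stands still between calls to the robot, and variables do not carry over. Pictures are saved under pics/ and viewed, at most 10 in all, crops included, and the job is handed in when it is done.

```bash
mkdir -p pics
cat > h.py <<'E'
import numpy as np, cv2
from workcell import env
def cloud(name,depth):
    m=env.camera_model(name); f=192/np.tan(np.radians(m["fovy"])/2)
    K=np.array([[f,0,m["cx"]],[0,f,m["cy"]],[0,0,1]])
    v,u=np.mgrid[:384,:512]
    p=cv2.undistortPoints(np.stack([u,v],-1).reshape(-1,1,2).astype(float),K,np.array([m["k1"],0,0,0.])).reshape(384,512,2)
    c=np.dstack([p*depth[...,None],depth])
    R=cv2.Rodrigues(np.array(m["rvec"],float))[0]
    w=(c-np.array(m["tvec"]).ravel())@R
    w[depth<=0]=np.nan
    return w
E
python3 - <<'E'
from h import *
for n in("top","side"):
    im,d=env.read_camera(n); w=cloud(n,d); np.save(f"{n}.npy",w)
    cv2.imwrite(f"pics/{n}0.png",im)
    for t in("large_lid","small_lid","cup_rim","mug_rim"):
        for r in env.outline_of(n,t)[:2]:
            p=w[r["mask"]]; p=p[~np.isnan(p[:,0])]
            np.save(f"m_{n}_{t}.npy",r["mask"]) if r["conf"]>.5 else 0
            zs=np.percentile(p[:,2],[2,50,98]) if len(p) else 0
            print(n,t,round(r["conf"],2),r["xy"],len(p),np.round(zs,3),np.round(np.nanmedian(p,0),3) if len(p) else 0)
s=env.get_state();print(s["clock"],s["tcp_pos"],s["orientation"],s["finger_gap"])
E
```

```text
top large_lid 0.82 [206.4, 235.2] 2065 [0.017 0.021 0.056] [0.454 0.061 0.021]
top small_lid 0.93 [339.2, 245.6] 1144 [0.016 0.021 0.056] [ 0.438 -0.261  0.021]
top small_lid 0.58 [271.7, 183.3] 1061 [0.005 0.02  0.083] [ 0.591 -0.099  0.02 ]
top cup_rim 0.65 [198.7, 138.6] 2246 [0.01  0.065 0.119] [0.686 0.085 0.065]
top cup_rim 0.47 [336.6, 245.8] 1136 [0.016 0.021 0.056] [ 0.438 -0.261  0.021]
top mug_rim 0.95 [272.5, 180.3] 1081 [0.002 0.018 0.083] [ 0.59  -0.098  0.018]
side large_lid 0.82 [242.7, 193.1] 577 [0.013 0.018 0.053] [0.463 0.042 0.018]
side small_lid 0.76 [176.4, 244.4] 556 [0.014 0.021 0.053] [ 0.439 -0.284  0.021]
side cup_rim 0.59 [325.0, 181.5] 1347 [0.03  0.091 0.115] [0.691 0.048 0.091]
0.5 [0.19329055 0.54155933 0.2502907 ] [-4.03218857e-06  1.70577511e-01  9.85344261e-01  2.24806691e-05] 0.08547082999290448
```

View pics/top0.png

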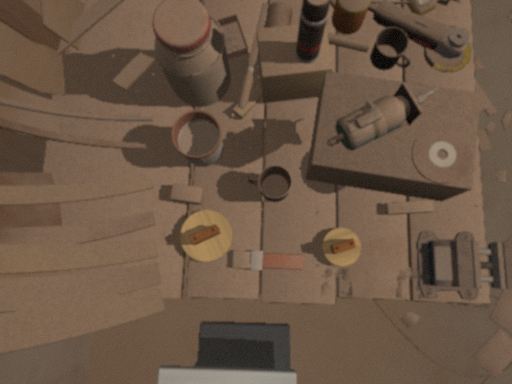

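View pics/side0.png

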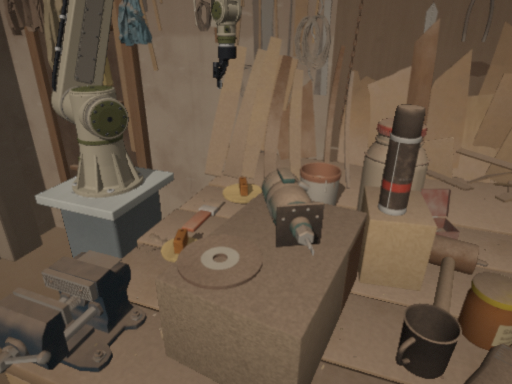

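Run:
```python
from h import *
w=np.load("top.npy")
yaw0=0
print(env.camera_model("top"),env.camera_model("side"))
def sel(c,r,z0,z1):
    m=(np.hypot(w[...,0]-c[0],w[...,1]-c[1])<r)&(w[...,2]>z0)&(w[...,2]<z1); return w[m]
def circ(p,it=3):
    # minimal enclosing + extents
    (x,y),r=cv2.minEnclosingCircle(p[:,:2].astype(np.float32)*1000); return round(x,1),round(y,1),round(r,1)
for n,c,R in(("large",(.454,.061),.08),("small",(.438,-.261),.065)):
    d=sel(c,R,.012,.03); t=sel(c,R,.04,.07)
    print(n,"disc",circ(d),np.median(d[:,2]),"handle",cv2.minAreaRect(t[:,:2].astype(np.float32)*1000),np.median(t[:,2]),len(t))
for n,c,R,h in(("cup",(.686,.07),.09,.116),("mug",(.59,-.08),.08,.081)):
    t=sel(c,R,h-.006,h+.01); 
    print(n,circ(t),np.median(t[:,2]),len(t),np.round(t.min(0),3),np.round(t.max(0),3))
    # fixed: LSQ circle
    A=np.c_[2*t[:,:2],np.ones(len(t))];s=np.linalg.lstsq(A,(t[:,:2]**2).sum(1),rcond=None)[0];print(s[:2],np.sqrt(s[2]+s[0]**2+s[1]**2))
```

```text
{'fovy': 50.031080652235666, 'cx': 262.512057067785, 'cy': 193.3779905234554, 'k1': 0.043465408558995285, 'rvec': array([ 2.14697145, -2.0855774 ,  0.1766711 ]), 'tvec': array([-0.08888266,  0.55561492,  0.93286396])} {'fovy': 57.39714829569412, 'cx': 256.11368408321346, 'cy': 189.10970595691148, 'k1': -0.023755385206711343, 'rvec': array([ 1.97948932,  0.35801932, -0.21774971]), 'tvec': array([-0.48953573, -0.02183004,  1.16251998])}
large disc (450.9, 54.4, 72.3) 0.020305238913388486 handle ((457.0861511230469, 62.251808166503906), (22.314851760864258, 69.98417663574219), 26.406295776367188) 0.05410731727879825 299
small disc (431.6, -265.6, 53.4) 0.020420396942784257 handle ((439.6947326660156, -263.5821838378906), (21.591102600097656, 53.14213562011719), 19.950031280517578) 0.05400405652914467 229
cup (680.8, 82.3, 57.5) 0.1161439348481694 366 [0.624 0.026 0.11 ] [0.736 0.138 0.121]
[0.68010834 0.08214028] 0.05438737088781729
mug (581.9, -101.2, 40.0) 0.08121734967791996 192 [ 0.544 -0.141  0.075] [ 0.621 -0.062  0.086]
[ 0.58168658 -0.10105184] 0.0377526337323414
```

The large lid is at about (205,235) in the top view and the small lid at (342,246). The cup mouth is at (198,135) and the mug at (274,183). The fitted sizes match those given: 57.5 and 40 mm radii, 22x70 and 22x53 mm handles. The second black mug, at (390,47), needs ruling out. I'll also check clearances.

Run:
```python
from h import *
w=np.load("top.npy")
print("other mug",w[30:66:6,372:410:6].reshape(-1,3).round(3)[::3].tolist())
for n,c,r0 in(("cup",(.681,.082),.065),("mug",(.582,-.101),.05),("small",(.4397,-.2636),.05),("large",(.457,.062),.068)):
    d=np.hypot(w[...,0]-c[0],w[...,1]-c[1]);a=np.degrees(np.arctan2(w[...,1]-c[1],w[...,0]-c[0]))
    print(n)
    for A in range(-180,180,45):
        print(A,[round(float(np.nanmax(np.where((d>q)&(d<q+.03)&(a>=A)&(a<A+45),w[...,2],-1))),3) for q in(r0,r0+.03,r0+.06,r0+.09)])
# disc centres via edge pixels of disc mask
for t in("large_lid","small_lid"):
    m=np.load(f"m_top_{t}.npy"); p=w[m]; p=p[(p[:,2]>.014)&(p[:,2]<.03)]
    print(t,cv2.minEnclosingCircle(p[:,:2].astype(np.float32)*1000), np.median(p[:,2]))
    q=p-p.mean(0);print(np.linalg.svd(q,full_matrices=0)[2][2])
for t in("large_lid","small_lid"):
    m=np.load(f"m_side_{t}.npy"); p=np.load("side.npy")[m]; h=p[p[:,2]>.045]
    print("side",t,cv2.minAreaRect(h[:,:2].astype(np.float32)*1000))
p=np.load("side.npy");p=p[(np.abs(p[...,2]-.116)<.005)&(np.hypot(p[...,0]-.681,p[...,1]-.082)<.075)]
print("side cup",cv2.minEnclosingCircle(p[:,:2].astype(np.float32)*1000))
```

```text
other mug [[1.018, -0.35, 0.004], [0.976, -0.377, 0.071], [0.992, -0.43, 0.047], [0.973, -0.369, 0.05], [0.962, -0.408, 0.068], [0.967, -0.358, 0.031], [0.966, -0.403, 0.035], [0.969, -0.351, -0.001], [0.964, -0.395, 0.009], [nan, nan, nan], [0.906, -0.359, 0.081], [nan, nan, nan], [0.912, -0.355, 0.041], [0.907, -0.397, 0.051]]
cup
-180 [0.008, 0.033, 0.031, 0.025]
-135 [0.009, 0.007, 0.067, 0.085]
-90 [0.006, 0.025, 0.024, 0.019]
-45 [0.005, 0.193, 0.266, 0.267]
0 [-1.0, 0.199, 0.266, 0.267]
45 [0.005, 0.007, 0.021, 0.045]
90 [0.005, 0.007, 0.024, 0.052]
135 [0.006, 0.036, 0.035, 0.026]
mug
-180 [0.006, 0.007, 0.008, 0.017]
-135 [0.006, 0.007, 0.007, 0.006]
-90 [0.008, 0.161, 0.209, 0.241]
-45 [0.006, 0.006, 0.16, 0.16]
0 [0.006, 0.007, 0.011, 0.006]
45 [0.069, 0.007, 0.009, 0.121]
90 [0.006, 0.007, 0.007, 0.024]
135 [0.009, 0.006, 0.006, 0.026]
small
-180 [0.016, 0.013, 0.012, 0.006]
-135 [0.007, 0.009, 0.007, 0.014]
-90 [0.007, 0.009, 0.006, 0.024]
-45 [0.007, 0.006, 0.007, 0.161]
0 [0.005, 0.006, 0.007, 0.16]
45 [0.006, 0.007, 0.007, 0.008]
90 [0.008, 0.017, 0.019, 0.019]
135 [0.011, 0.009, 0.009, 0.007]
large
-180 [0.014, 0.013, 0.006, 0.007]
-135 [0.018, 0.018, 0.02, 0.02]
-90 [0.007, 0.007, 0.009, 0.085]
-45 [0.007, 0.007, 0.008, 0.12]
0 [0.033, 0.036, 0.034, 0.12]
45 [0.005, 0.028, 0.029, 0.036]
90 [0.006, 0.027, 0.042, 0.063]
135 [0.006, 0.009, 0.024, 0.029]
large_lid ((456.45587158203125, 62.38676071166992), 62.77269744873047) 0.020316738164884093
[0.00218804 0.00158375 0.99999635]
small_lid ((579.9058227539062, -93.11239624023438), 42.782840728759766) 0.022963421884023075
[ 0.02549002  0.06007673 -0.99786825]
side large_lid ((460.3282165527344, 56.4742431640625), (20.848400115966797, 59.46246337890625), 22.569839477539062)
side small_lid ((492.2693176269531, -358.2060241699219), (28.20427703857422, 267.0484619140625), 30.475582122802734)
side cup ((681.3832397460938, 81.82186889648438), 58.58469772338867)
```

```bash
cat > go.py <<'E'
# go.py x y z [closing yaw deg]: shift/turn to a TCP target in pendant units
import sys, numpy as np
from scipy.spatial.transform import Rotation as Ro
from workcell import env
s=env.get_state(); R=Ro.from_quat(s["orientation"],scalar_first=True).as_matrix()
t=np.array([float(a) for a in sys.argv[1:4]])
print("t",round(s["clock"],2),"tcp",np.round(s["tcp_pos"],4),"gap",round(s["finger_gap"],4),"F",np.round(s["wrist_force"],1),"j",np.round(s["joint_pos"],2))
print("travel",np.round(R.T@(t-s["tcp_pos"])/.12,3))
if len(sys.argv)>4:
    a=np.radians(float(sys.argv[4])); y=np.array([np.cos(a),np.sin(a),0]); y*=np.sign(y@R[:,1]) or 1
    z=np.array([0,0,-1.]); T=np.c_[np.cross(y,z),y,z]
    print("rot",np.round(np.degrees(Ro.from_matrix(R.T@T).as_rotvec())/60,3))
E
for i in 1 2 3 4; do python3 -m pendant '[{"travel":[-0.854,-0.755,0],"rot":[0,0,0],"fingers":1},{"travel":[-0.854,-0.755,0],"rot":[0,0,0],"fingers":1},{"travel":[-0.854,-0.755,0],"rot":[0,0,0],"fingers":1},{"travel":[-0.854,-0.755,0],"rot":[0,0,0],"fingers":1}]'; done
python3 go.py .457 .0623 .12 26.4
```

```text
clock: 0.9
tcp_pos: [0.2607, 0.4186, 0.2506]
orientation: [0.0, 0.173, 0.985, -0.0]
wrist_force: [-0.2, 0.2, 0.5]
finger_gap: 0.0851
grip_force: 0.0
clock: 1.3
tcp_pos: [0.327, 0.2996, 0.2506]
orientation: [0.001, 0.173, 0.985, -0.0]
wrist_force: [-1.0, -0.2, 0.1]
finger_gap: 0.0854
grip_force: 0.0
clock: 1.7
tcp_pos: [0.3936, 0.1802, 0.2505]
orientation: [0.001, 0.173, 0.985, 0.0]
wrist_force: [-0.3, -0.8, 0.4]
finger_gap: 0.0852
grip_force: 0.0
clock: 2.1
tcp_pos: [0.4599, 0.0607, 0.2502]
orientation: [0.001, 0.172, 0.985, -0.0]
wrist_force: [-0.7, 0.4, 0.4]
finger_gap: 0.0852
grip_force: 0.0
t 2.1 tcp [0.4599 0.0607 0.2502] gap 0.0852 F [-0.7  0.4  0.4] j [-0.04  0.1  -0.23  1.25 -0.    0.3 ]
travel [0.029 0.004 1.085]
rot [0.001 0.001 0.729]
```

```bash
python3 -m pendant '[{"travel":[0.03,0,0.3],"rot":[0,0,0.73],"fingers":1},{"travel":[0.03,0,0.7],"rot":[0,0,0.73],"fingers":1},{"travel":[0.03,0,1],"rot":[0,0,0.73],"fingers":1},{"travel":[0.03,0,1],"rot":[0,0,0.73],"fingers":1},{"travel":[0.03,0,1],"rot":[0,0,0.73],"fingers":1},{"travel":[0.03,0,1],"rot":[0,0,0.73],"fingers":1},{"travel":[0.03,0,1],"rot":[0,0,0.73],"fingers":1}]' >/dev/null
python3 go.py .457 .0623 .043 26.4
```

```text
t 2.8 tcp [0.4542 0.065  0.1305] gap 0.0852 F [ 0.5 -0.2  0.4] j [-0.03  0.17 -0.45  0.95  0.    1.07]
travel [-0.031  0.011  0.729]
rot [ 0.001 -0.     0.007]
```

```bash
python3 -m pendant '[{"travel":[-0.03,0.01,0.25],"rot":[0,0,0],"fingers":1},{"travel":[-0.03,0.01,0.5],"rot":[0,0,0],"fingers":1},{"travel":[-0.03,0.01,0.65],"rot":[0,0,0],"fingers":1},{"travel":[-0.03,0.01,0.725],"rot":[0,0,0],"fingers":1},{"travel":[-0.03,0.01,0.725],"rot":[0,0,0],"fingers":-1},{"travel":[-0.03,0.01,0.725],"rot":[0,0,0],"fingers":-1},{"travel":[-0.03,0.01,0.725],"rot":[0,0,0],"fingers":-1},{"travel":[-0.03,0.01,0.725],"rot":[0,0,0],"fingers":-1},{"travel":[-0.03,0.01,0.725],"rot":[0,0,0],"fingers":-1},{"travel":[-0.03,0.01,0.725],"rot":[0,0,0],"fingers":-1}]' 40
python3 go.py .457 .0623 .2
```

```text
clock: 3.8
tcp_pos: [0.4578, 0.061, 0.0443]
orientation: [0.001, 0.526, 0.851, 0.001]
wrist_force: [-0.5, 1.2, 6.7]
finger_gap: 0.021
grip_force: 40.0
t 3.8 tcp [0.4578 0.061  0.0443] gap 0.021 F [-0.5  1.2  6.7] j [-0.04  0.27 -0.57  0.73  0.    1.07]
travel [ 0.011  0.002 -1.298]
```

```bash
python3 -m pendant '[{"travel":[0,0,-0.1],"rot":[0,0,0],"fingers":-1},{"travel":[0,0,-0.4],"rot":[0,0,0],"fingers":-1},{"travel":[0,0,-0.7],"rot":[0,0,0],"fingers":-1},{"travel":[0,0,-1],"rot":[0,0,0],"fingers":-1},{"travel":[0,0,-1],"rot":[0,0,0],"fingers":-1}]' >/dev/null;  python3 -m pendant '[{"travel":[0,0,-0.3],"rot":[0,0,0],"fingers":-1},{"travel":[0,0,-0.4],"rot":[0,0,0],"fingers":-1},{"travel":[0,0,-0.4],"rot":[0,0,0],"fingers":-1},{"travel":[0,0,-0.4],"rot":[0,0,0],"fingers":-1}]' 
python3 go.py .681 .082 .21
python3 - <<'E'
from h import *
im,d=env.read_camera("top");w=cloud("top",d);cv2.imwrite("pics/t1.png",im)
im,d=env.read_camera("side");w2=cloud("side",d);cv2.imwrite("pics/s1.png",im)
np.save("top1.npy",w);np.save("side1.npy",w2)
c=env.get_state()["tcp_pos"]
for n,W in(("top",w),("side",w2)):
    p=W[(np.hypot(W[...,0]-c[0],W[...,1]-c[1])<.09)&(np.abs(W[...,2]-(c[2]-.024))<.012)]
    print(n,c,len(p),cv2.minEnclosingCircle(p[:,:2].astype(np.float32)*1000),np.median(p,0)); q=p-p.mean(0); print(np.linalg.svd(q,full_matrices=0)[2][2])
E
```

```text
clock: 4.7
tcp_pos: [0.4565, 0.061, 0.2101]
orientation: [-0.0, 0.526, 0.851, -0.0]
wrist_force: [-0.7, -0.1, -1.3]
finger_gap: 0.0215
grip_force: 39.7
t 4.7 tcp [0.4565 0.061  0.2101] gap 0.0215 F [-0.7 -0.1 -1.3] j [-0.04  0.11 -0.31  1.15  0.    1.07]
travel [-6.800e-01  1.752e+00 -1.000e-03]
top [0.4559006  0.06103719 0.20955623] 1298 ((455.48870849609375, 61.81331253051758), 62.598419189453125) [0.44264024 0.03290823 0.1862023 ]
[ 9.11613861e-05 -3.24160512e-03  9.99994742e-01]
side [0.4559006  0.06103719 0.20955623] 511 ((457.14129638671875, 59.986812591552734), 63.00938415527344) [0.47022314 0.03509453 0.18331063]
[ 0.01594896 -0.02775611  0.99948748]
```

View pics/s1.png

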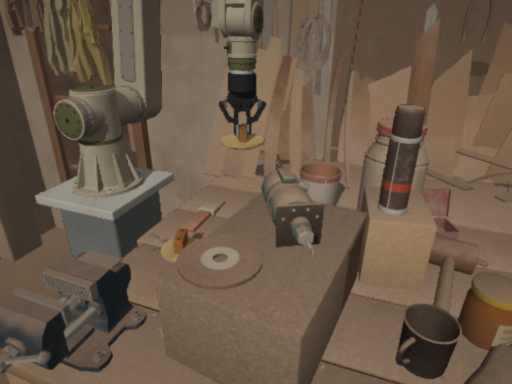

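The lid hangs level and centred at (242,140), free of everything. I'll carry it over the cup.

```bash
for i in 1 2; do python3 -m pendant '[{"travel":[-0.1,0.25,0],"rot":[0,0,0],"fingers":-1},{"travel":[-0.22,0.56,0],"rot":[0,0,0],"fingers":-1},{"travel":[-0.34,0.876,0],"rot":[0,0,0],"fingers":-1},{"travel":[-0.34,0.876,0],"rot":[0,0,0],"fingers":-1},{"travel":[-0.34,0.876,0],"rot":[0,0,0],"fingers":-1}]' |head -2; done
python3 go.py .681 .0815 .149 26.4
```

```text
clock: 5.3
tcp_pos: [0.5687, 0.0715, 0.2088]
clock: 5.8
tcp_pos: [0.6803, 0.082, 0.2094]
t 5.8 tcp [0.6803 0.082  0.2094] gap 0.0216 F [ 0.2 -0.7 -1.1] j [0.   0.55 0.31 1.33 0.   1.11]
travel [-0.007  0.005  0.503]
rot [-0.003 -0.002  0.003]
```

```bash
python3 - <<'E'
from h import *
c=env.get_state()["tcp_pos"]
for n in("top","side"):
    im,d=env.read_camera(n);W=cloud(n,d)
    p=W[(np.hypot(W[...,0]-c[0],W[...,1]-c[1])<.08)&(np.abs(W[...,2]-(c[2]-.024))<.008)]
    print(n,c,len(p),cv2.minEnclosingCircle(p[:,:2].astype(np.float32)*1000),np.median(p[:,2]))
E
python3 -m pendant '[{"travel":[-0.005,0.005,0.15],"rot":[0,0,0],"fingers":-1},{"travel":[-0.005,0.005,0.27],"rot":[0,0,0],"fingers":-1},{"travel":[-0.005,0.005,0.34],"rot":[0,0,0],"fingers":-1},{"travel":[-0.005,0.005,0.38],"rot":[0,0,0],"fingers":-1},{"travel":[-0.005,0.005,0.38],"rot":[0,0,0],"fingers":-1}]'
python3 go.py .681 .0815 .149 26.4
```

```text
top [0.6803386  0.08197475 0.20937623] 1576 ((678.0735473632812, 83.23406219482422), 62.627174377441406) 0.18534524458325818
side [0.6803386  0.08197475 0.20937623] 522 ((676.16162109375, 81.46839904785156), 64.18829345703125) 0.18376278195790605
clock: 6.4
tcp_pos: [0.6814, 0.0817, 0.1658]
orientation: [-0.0, 0.526, 0.851, -0.0]
wrist_force: [0.1, 0.7, -1.0]
finger_gap: 0.0213
grip_force: 40.1
t 6.4 tcp [0.6814 0.0817 0.1658] gap 0.0213 F [ 0.1  0.7 -1. ] j [0.   0.56 0.22 1.23 0.   1.11]
travel [-0.    -0.004  0.14 ]
rot [-0.    -0.     0.003]
```

```bash
python3 go.py .6825 .0812 .149 | tail -1; python3 -m pendant '[{"travel":[-0.004,0.005,0.03],"rot":[0,0,0],"fingers":-1},{"travel":[-0.004,0.005,0.06],"rot":[0,0,0],"fingers":-1},{"travel":[-0.004,0.005,0.09],"rot":[0,0,0],"fingers":-1},{"travel":[-0.004,0.005,0.11],"rot":[0,0,0],"fingers":-1},{"travel":[-0.004,0.005,0.13],"rot":[0,0,0],"fingers":-1},{"travel":[-0.004,0.005,0.14],"rot":[0,0,0],"fingers":-1},{"travel":[-0.004,0.005,0.14],"rot":[0,0,0],"fingers":-1}]'
python3 go.py .6825 .0812 .148
```

```text
travel [-0.008  0.006  0.14 ]
clock: 7.1
tcp_pos: [0.6829, 0.0816, 0.1492]
orientation: [0.0, 0.526, 0.851, 0.0]
wrist_force: [-0.2, 0.4, 0.5]
finger_gap: 0.0215
grip_force: 40.3
t 7.1 tcp [0.6829 0.0816 0.1492] gap 0.0215 F [-0.2  0.4  0.5] j [0.   0.57 0.2  1.2  0.   1.11]
travel [-0.001 -0.005  0.01 ]
```

```bash
python3 -m pendant '[{"travel":[0,0,0.008],"rot":[0,0,0],"fingers":-1},{"travel":[0,0,0.012],"rot":[0,0,0],"fingers":-1},{"travel":[0,0,0.012],"rot":[0,0,0],"fingers":-1}]'; python3 -m pendant '[{"travel":[0,0,0.012],"rot":[0,0,0],"fingers":-0.2},{"travel":[0,0,0.01],"rot":[0,0,0],"fingers":0.2},{"travel":[0,0,0],"rot":[0,0,0],"fingers":0.2},{"travel":[0,0,0],"rot":[0,0,0],"fingers":0.2},{"travel":[0,0,-0.2],"rot":[0,0,0],"fingers":0.2},{"travel":[0,0,-0.6],"rot":[0,0,0],"fingers":0.2},{"travel":[0,0,-1],"rot":[0,0,0],"fingers":0.2},{"travel":[0,0,-1],"rot":[0,0,0],"fingers":1}]'
cat > chk.py <<'E'
from h import *
import sys
x,y,h,R=map(float,sys.argv[1:5])
for n in("top","side"):
    im,d=env.read_camera(n);W=cloud(n,d);cv2.imwrite(f"pics/{n}_{sys.argv[5]}.png",im)
    D=np.hypot(W[...,0]-x,W[...,1]-y)
    p=W[(D<R+.012)&(np.abs(W[...,2]-h-.009)<.006)];t=W[(D<.06)&(np.abs(W[...,2]-h-.043)<.006)]
    q=p-p.mean(0)
    print(n,len(p),np.round(cv2.minEnclosingCircle(p[:,:2].astype(np.float32)*1000)[0],1),"top z",np.median(p[:,2]),np.round(np.linalg.svd(q,full_matrices=0)[2][2],3),"handle",len(t),np.round(cv2.minAreaRect(t[:,:2].astype(np.float32)*1000)[0],1) if len(t) else 0)
E
python3 go.py .5 -.02 .25; python3 chk.py .681 .082 .116 .063 c
```

```text
clock: 7.4
tcp_pos: [0.683, 0.0816, 0.1489]
orientation: [0.001, 0.526, 0.851, 0.0]
wrist_force: [-2.8, -1.2, 7.2]
finger_gap: 0.021
grip_force: 41.2
clock: 8.2
tcp_pos: [0.6859, 0.0816, 0.276]
orientation: [0.006, 0.526, 0.851, 0.004]
wrist_force: [1.7, -0.6, -0.7]
finger_gap: 0.0645
grip_force: 0.0
t 8.2 tcp [0.6859 0.0816 0.276 ] gap 0.0645 F [ 1.7 -0.6 -0.7] j [0.   0.54 0.46 1.47 0.   1.11]
travel [-0.064 -1.767  0.196]
top 1626 [682.2  81.9] top z 0.12483135779996006 [ 0.     0.001 -1.   ] handle 265 [681.3  82.5]
side 514 [683.3  81.6] top z 0.12264525374166857 [ 0.002 -0.005  1.   ] handle 76 [682.8  79.8]
```

The large lid is seated: the disc top is at 0.1248 m against 0.125 expected, it is level, and it is centred within about 2 mm. Next is the small lid, with the arm kept clear of the stone block.

```bash
for i in 1 2; do python3 -m pendant '[{"travel":[0,-0.4,0],"rot":[0,0,0],"fingers":1},{"travel":[0,-0.8,0],"rot":[0,0,0],"fingers":1},{"travel":[0,-1,0],"rot":[0,0,0],"fingers":1},{"travel":[0,-1,0],"rot":[0,0,0],"fingers":1}]' |sed -n 2p; done
for i in 1 2; do python3 -m pendant '[{"travel":[-0.83,-0.56,0.3],"rot":[0,0,0.05],"fingers":1},{"travel":[-0.83,-0.56,0.3],"rot":[0,0,0.05],"fingers":1},{"travel":[-0.83,-0.56,0.3],"rot":[0,0,0.05],"fingers":1},{"travel":[-0.83,-0.56,0.3],"rot":[0,0,0.05],"fingers":1}]' |sed -n 2p; done
python3 go.py .4397 -.2636 .12 20
```

```text
tcp_pos: [0.5719, 0.027, 0.2661]
tcp_pos: [0.4659, -0.0262, 0.2666]
tcp_pos: [0.453, -0.1471, 0.2293]
tcp_pos: [0.4312, -0.2649, 0.1936]
t 9.9 tcp [ 0.4312 -0.2649  0.1936] gap 0.0853 F [0.4 1.3 0.6] j [-0.71  0.21 -0.24  1.13  0.    0.51]
travel [-0.016  0.07   0.614]
rot [-0.001 -0.001  0.006]
```

View pics/top_c.png

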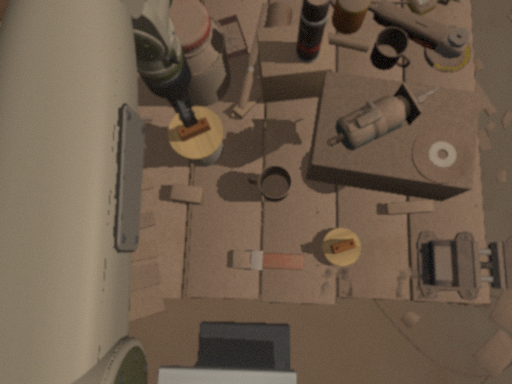

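The large lid covers the cup at (196,136). The mug at (274,183) and the small lid at (342,246) are undisturbed.

```bash
python3 -m pendant '[{"travel":[-0.015,0.07,0.3],"rot":[0,0,0],"fingers":1},{"travel":[-0.015,0.07,0.6],"rot":[0,0,0],"fingers":1},{"travel":[-0.015,0.07,0.7],"rot":[0,0,0],"fingers":1},{"travel":[-0.015,0.07,0.7],"rot":[0,0,0],"fingers":1},{"travel":[-0.015,0.07,0.7],"rot":[0,0,0],"fingers":1}]' >/dev/null
python3 go.py .4397 -.2636 .043 20
```

```text
t 10.4 tcp [ 0.4404 -0.2614  0.1125] gap 0.0854 F [-0.6 -0.1 -0.1] j [-0.69  0.28 -0.36  0.94  0.    0.52]
travel [-0.015 -0.012  0.579]
rot [0.001 0.001 0.01 ]
```

```bash
python3 -m pendant '[{"travel":[-0.015,-0.01,0.25],"rot":[0,0,0.01],"fingers":1},{"travel":[-0.015,-0.01,0.45],"rot":[0,0,0.01],"fingers":1},{"travel":[-0.015,-0.01,0.575],"rot":[0,0,0.01],"fingers":1},{"travel":[-0.015,-0.01,0.575],"rot":[0,0,0.01],"fingers":1},{"travel":[-0.015,-0.01,0.575],"rot":[0,0,0.01],"fingers":-1},{"travel":[-0.015,-0.01,0.575],"rot":[0,0,0.01],"fingers":-1},{"travel":[-0.015,-0.01,0.575],"rot":[0,0,0.01],"fingers":-1},{"travel":[-0.015,-0.01,0.575],"rot":[0,0,0.01],"fingers":-1},{"travel":[-0.015,-0.01,0.575],"rot":[0,0,0.01],"fingers":-1},{"travel":[-0.015,-0.01,0.575],"rot":[0,0,0.01],"fingers":-1}]' 40
python3 -m pendant '[{"travel":[0,0,-0.1],"rot":[0,0,0],"fingers":-1},{"travel":[0,0,-0.4],"rot":[0,0,0],"fingers":-1},{"travel":[0,0,-0.7],"rot":[0,0,0],"fingers":-1},{"travel":[0,0,-1],"rot":[0,0,0],"fingers":-1},{"travel":[0,0,-1],"rot":[0,0,0],"fingers":-1}]' >/dev/null;  python3 -m pendant '[{"travel":[0,0,-0.3],"rot":[0,0,0],"fingers":-1},{"travel":[0,0,-0.4],"rot":[0,0,0],"fingers":-1},{"travel":[0,0,-0.4],"rot":[0,0,0],"fingers":-1}]' >/dev/null
python3 go.py .44 -.101 .21;python3 go.py .582 -.101 .21|tail -1
```

```text
clock: 11.4
tcp_pos: [0.4395, -0.2643, 0.0433]
orientation: [0.001, 0.574, 0.819, -0.0]
wrist_force: [-0.8, 0.2, 5.6]
finger_gap: 0.0212
grip_force: 40.5
t 12.2 tcp [ 0.4399 -0.2647  0.2121] gap 0.0212 F [ 0.6 -0.2 -0.2] j [-0.7   0.21 -0.19  1.17  0.    0.52]
travel [1.282 0.466 0.014]
travel [0.878 1.579 0.018]
```

```bash
for i in 1 2; do python3 -m pendant '[{"travel":[0.25,0.09,0],"rot":[0,0,0],"fingers":-1},{"travel":[0.5,0.18,0],"rot":[0,0,0],"fingers":-1},{"travel":[0.64,0.233,0],"rot":[0,0,0],"fingers":-1},{"travel":[0.64,0.233,0],"rot":[0,0,0],"fingers":-1}]' >/dev/null; done
for i in 1 2; do python3 -m pendant '[{"travel":[-0.08,0.23,0],"rot":[0,0,0],"fingers":-1},{"travel":[-0.2,0.556,0],"rot":[0,0,0],"fingers":-1},{"travel":[-0.2,0.556,0],"rot":[0,0,0],"fingers":-1},{"travel":[-0.2,0.556,0],"rot":[0,0,0],"fingers":-1}]' >/dev/null; done
python3 go.py .582 -.101 .148 20
python3 - <<'E'
from h import *
c=env.get_state()["tcp_pos"]
for n in("top","side"):
    im,d=env.read_camera(n);W=cloud(n,d);cv2.imwrite(f"pics/{n}_m.png",im)
    p=W[(np.hypot(W[...,0]-c[0],W[...,1]-c[1])<.06)&(np.abs(W[...,2]-(c[2]-.024))<.008)]
    q=p-p.mean(0)
    print(n,c,len(p),cv2.minEnclosingCircle(p[:,:2].astype(np.float32)*1000),np.median(p[:,2]),np.linalg.svd(q,full_matrices=0)[2][2])
E
```

```text
t 13.8 tcp [ 0.5802 -0.1007  0.2093] gap 0.0209 F [ 0.3  0.5 -1.3] j [-0.31  0.36  0.01  1.22 -0.    0.92]
travel [-0.008  0.014  0.511]
rot [-0.002 -0.001 -0.001]<stdin>:6: RuntimeWarning: Mean of empty slice.
  ret = um.true_divide(
  return _methods._mean(a, axis=axis, dtype=dtype,
  ret = ret.dtype.type(ret / rcount)
Traceback (most recent call last):
IndexError: index 2 is out of bounds for axis 0 with size 0
```

View pics/top_m.png

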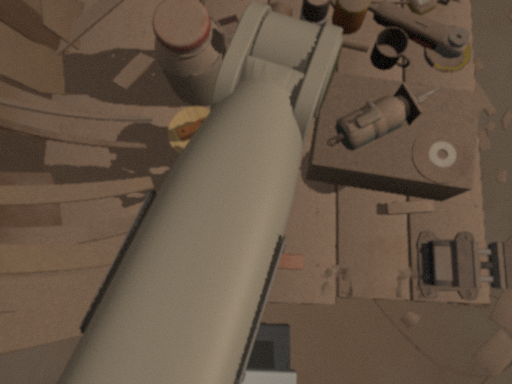

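The arm hides the small lid from the top camera, so I'll check it from the side camera.

```bash
python3 - <<'E'
from h import *
c=env.get_state()["tcp_pos"]
im,d=env.read_camera("side");W=cloud("side",d);cv2.imwrite("pics/side_m.png",im[20:240,120:420].repeat(2,0).repeat(2,1))
p=W[(np.hypot(W[...,0]-c[0],W[...,1]-c[1])<.06)&(np.abs(W[...,2]-(c[2]-.026))<.008)]
print(c,len(p),cv2.minEnclosingCircle(p[:,:2].astype(np.float32)*1000) if len(p) else 0,np.median(p[:,2]))
W=np.load("side.npy");p=W[(np.hypot(W[...,0]-.582,W[...,1]+.101)<.06)&(W[...,2]>.07)&(W[...,2]<.09)];print("mug in side",len(p))
E
python3 go.py .5825 -.1013 .125 20
```

```text
[ 0.57958088 -0.10047655  0.20974616] 409 ((579.477783203125, -102.0985107421875), 46.5771369934082) 0.18438212749682975
mug in side 4
t 13.9 tcp [ 0.5794 -0.1003  0.2101] gap 0.0213 F [ 0.7  0.4 -0.8] j [-0.31  0.35  0.    1.22 -0.    0.92]
travel [-0.017  0.022  0.709]
rot [-0.001 -0.001 -0.001]
```

View pics/side_m.png

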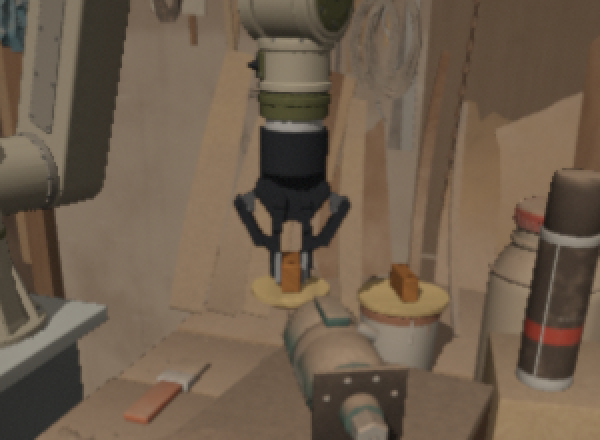

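The small lid hangs level at about (290,288) in the crop, and the large lid sits flat on the cup at (403,298). I'll lower the small lid.

```bash
python3 -m pendant '[{"travel":[-0.013,0.022,0.2],"rot":[0,0,0],"fingers":-1},{"travel":[-0.013,0.022,0.4],"rot":[0,0,0],"fingers":-1},{"travel":[-0.013,0.022,0.55],"rot":[0,0,0],"fingers":-1},{"travel":[-0.013,0.022,0.62],"rot":[0,0,0],"fingers":-1},{"travel":[-0.013,0.022,0.62],"rot":[0,0,0],"fingers":-1},{"travel":[-0.013,0.022,0.62],"rot":[0,0,0],"fingers":-1}]' 
python3 go.py .5825 -.1008 .114 20
```

```text
clock: 14.5
tcp_pos: [0.5839, -0.1007, 0.1371]
orientation: [0.001, 0.574, 0.819, 0.0]
wrist_force: [-0.3, 0.7, -1.0]
finger_gap: 0.0214
grip_force: 40.0
t 14.5 tcp [ 0.5839 -0.1007  0.1371] gap 0.0214 F [-0.3  0.7 -1. ] j [-0.31  0.4  -0.11  1.06  0.    0.92]
travel [ 0.004 -0.011  0.193]
rot [ 0.001  0.001 -0.001]
```

```bash
python3 -m pendant '[{"travel":[0.003,-0.011,0.05],"rot":[0,0,0],"fingers":-1},{"travel":[0.003,-0.011,0.08],"rot":[0,0,0],"fingers":-1},{"travel":[0.003,-0.011,0.1],"rot":[0,0,0],"fingers":-1},{"travel":[0.003,-0.011,0.12],"rot":[0,0,0],"fingers":-1},{"travel":[0.003,-0.011,0.14],"rot":[0,0,0],"fingers":-1},{"travel":[0.003,-0.011,0.16],"rot":[0,0,0],"fingers":-1},{"travel":[0.003,-0.011,0.175],"rot":[0,0,0],"fingers":-1},{"travel":[0.003,-0.011,0.175],"rot":[0,0,0],"fingers":-1}]' 
python3 go.py .5825 -.1008 .114 20
```

```text
clock: 15.3
tcp_pos: [0.5824, -0.1006, 0.1147]
orientation: [-0.0, 0.574, 0.819, -0.0]
wrist_force: [-0.3, -0.2, -0.2]
finger_gap: 0.0214
grip_force: 40.0
t 15.3 tcp [ 0.5824 -0.1006  0.1147] gap 0.0214 F [-0.3 -0.2 -0.2] j [-0.31  0.42 -0.15  1.01  0.    0.92]
travel [-0.002  0.     0.006]
rot [-0.    -0.    -0.001]
```

```bash
python3 -m pendant '[{"travel":[0,0,0.008],"rot":[0,0,0],"fingers":-1},{"travel":[0,0,0.014],"rot":[0,0,0],"fingers":-1},{"travel":[0,0,0.014],"rot":[0,0,0],"fingers":-1}]'
```

```text
clock: 15.6
tcp_pos: [0.5826, -0.1007, 0.1141]
orientation: [0.0, 0.574, 0.819, 0.0]
wrist_force: [-1.8, 0.5, 4.1]
finger_gap: 0.0213
grip_force: 40.6
```

```bash
python3 -m pendant '[{"travel":[0,0,0.012],"rot":[0,0,0],"fingers":-0.2},{"travel":[0,0,0.01],"rot":[0,0,0],"fingers":0.2},{"travel":[0,0,0],"rot":[0,0,0],"fingers":0.2},{"travel":[0,0,0],"rot":[0,0,0],"fingers":0.2},{"travel":[0,0,-0.2],"rot":[0,0,0],"fingers":0.2},{"travel":[0,0,-0.6],"rot":[0,0,0],"fingers":0.2},{"travel":[0,0,-1],"rot":[0,0,0],"fingers":0.2},{"travel":[0,0,-1],"rot":[0,0,0],"fingers":0.2}]'|sed -n 2p
python3 -m pendant '[{"travel":[0.3,-0.4,-0.3],"rot":[0,0,0],"fingers":0.2},{"travel":[0.6,-0.8,-0.4],"rot":[0,0,0],"fingers":0.2},{"travel":[0.6,-1,-0.4],"rot":[0,0,0],"fingers":0.2},{"travel":[0.6,-1,-0.4],"rot":[0,0,0],"fingers":0.2}]'|sed -n 2p
for i in 1 2; do python3 -m pendant '[{"travel":[1,0,0],"rot":[0,0,0],"fingers":0.2},{"travel":[1,0,0],"rot":[0,0,0],"fingers":0.2},{"travel":[1,0,0],"rot":[0,0,0],"fingers":0.2},{"travel":[1,0,0],"rot":[0,0,0],"fingers":0.2}]'|sed -n 2p; done
python3 chk.py .582 -.101 .081 .046 e1; python3 chk.py .681 .082 .116 .063 e
```

```text
tcp_pos: [0.5859, -0.1016, 0.2409]
tcp_pos: [0.4401, -0.0726, 0.2823]
tcp_pos: [0.4034, 0.0408, 0.2814]
tcp_pos: [0.3632, 0.153, 0.2812]
top 928 [ 583.1 -100.7] top z 0.09118134605779396 [-0.     0.002  1.   ] handle 240 [ 582.9 -100.8]
side 59 [552.3 -95.3] top z 0.08901234891674403 [ 0.057 -0.005 -0.998] handle 2 [567.1 -84. ]
top 1852 [682.1  82.9] top z 0.12495934199139501 [0.002 0.    1.   ] handle 316 [681.1  82.2]
side 514 [683.7  80.1] top z 0.12264283765288314 [ 0.001 -0.005  1.   ] handle 77 [682.7  80.5]
```

View pics/top_e.png

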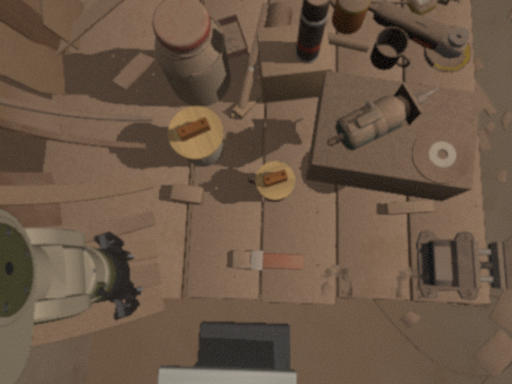

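Both lids are seated, the large one at (196,133) and the small one at (275,181). Their disc tops are at 0.125 and 0.091 m, level and centred within about 2 mm, and the arm is clear.

```bash
python3 -c "
from workcell import env
print(env.hand_in())"
```

```text
the job is handed in; nothing more can be done
None
```

The job is handed in: by the last top-camera check, both lids sit fully down and level on their pots, centred within about 2 mm, with the arm clear; the hand-in gave no verdict.

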